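# Set out an LED lamp for its burn-in test

### The job

Set out the LED lamp for its burn-in test: stand the finned heat sink centred and square on the flat square test plate, centre the round LED module on top of the heat sink (light-emitting face up), and the reflector on top of the module (wide mouth up). Lay the oblong driver flat on the bench midway between the test plate and the supply box, in line with them, its long sides parallel to the sides of the plate that face it, and stand the light sensor on the bench (dome up) squarely behind the test plate, on the side away from the robot, centred on that side with a gap of about 20 mm. Let everything go, and do not disturb the thermos, the tape roll or the pile of LED boards.

Things in the scene. Friction and masses are not known exactly. Their poses are not given: they have to be found in the camera images.
- plate: Flat square test plate, 90 x 90 mm, 8 mm thick, fixed to the bench, red with a small screw in each corner. Origin: centre of its underside, on the bench. Its x axis points away from the robot (within about 6 degrees), its y axis to the robot's left, z up. It stands either to the left or to the right of the supply box.
- supply_box: Grey supply box, 90 x 90 mm, 34 mm high, with two binding posts on top (reaching 50 mm), fixed to the bench beside the plate and turned the same way. Origin: centre of its underside, on the bench; axes as the plate's. Its centre lies 235 to 245 mm from the plate's, along the plate's +y or -y.
- heat_sink: Loose finned aluminium heat sink, 56 x 56 mm, 28 mm high, flat top, fins below running along its x; its sides can be gripped as flat faces. About 0.16 kg. Origin: centre of its underside, z up.
- led: Loose round LED module, white disc 44 mm across and 10 mm thick with a yellow emitter in the middle of its upper face. About 0.04 kg. Origin: centre of its underside, z up.
- reflector: Loose aluminium reflector, a round cup open at both ends, 34 mm high: foot 34 mm across outside, flaring between 4 and 15 mm height to a straight band 52 mm across outside from 15 mm height to the mouth at the top; wall 3 mm. About 0.05 kg. Origin: centre of its underside (the foot), z up.
- driver: Loose oblong LED driver, white plastic box 96 mm long (x), 38 mm wide (y), 26 mm high, dark terminals at both ends of the top. About 0.14 kg. Origin: centre of its underside, z up.
- sensor: Loose round light sensor, black puck 44 mm across with upright sides up to 19 mm, and a white dome on top to 26 mm. About 0.09 kg. Origin: centre of its underside, z up.
- thermos: Bystander: pinkish thermos flask standing at the far right, 68 mm across, 215 mm high. Origin: centre of its underside.
- boards: Bystander: pile of flat LED boards, 90 x 180 mm, 18 mm high, lying at the far left. Origin: centre of its underside.
- tape: Bystander: roll of brown tape lying flat beyond the work, 90 mm across, hole 70 mm, 24 mm high. Origin: centre of its underside.

How it is judged:
At the end, for the whole second after the job is handed in: Sink on plate (10 mm, 0.17 rad), module on sink (8 mm), reflector on module (8 mm), all upright; driver flat, under 134 mm from plate and box centres, 13 mm off their line, parallel 0.2 rad; sensor upright, 75-99 mm behind plate centre, 12 mm off its centre line; all at rest (horizontal distance between heat_sink and plate below 0.01 m and z of heat_sink in the frame of plate between 0.005 and 0.011 m and angle between each of heat_sink, driver, sensor's own z axis and vertical below 0.06 rad and (angle between the x axis of heat_sink and the x axis of plate, either way round below 0.17 rad or angle between the x axis of heat_sink and the y axis of plate, either way round below 0.17 rad) and horizontal distance between led and heat_sink below 0.008 m and z of led in the frame of heat_sink between 0.025 and 0.031 m and angle between each of led, reflector's own z axis and vertical below 0.08 rad and horizontal distance between reflector and led below 0.008 m and z of reflector in the frame of led between 0.007 and 0.013 m and x of driver in the frame of plate between -0.013 and 0.013 m and horizontal distance between driver and plate below 0.134 m and horizontal distance between driver and supply_box below 0.134 m and angle between the x axis of driver and the x axis of plate, either way round below 0.2 rad and height (world z) of each of driver, sensor below 0.004 m and x of sensor in the frame of plate between 0.075 and 0.099 m and y of sensor in the frame of plate between -0.012 and 0.012 m and linear speed of each of heat_sink, led, reflector, driver, sensor below 0.02 m/s); the robot touches nothing.
It fails at once if the thermos is pushed more than 15 mm or tipped (distance of thermos from where it was at the start of the episode above 0.015 m or angle between thermos's own z axis and vertical above 0.2 rad).
It fails at once if the pile of boards is pushed more than 15 mm or tipped (distance of boards from where it was at the start of the episode above 0.015 m or angle between boards's own z axis and vertical above 0.2 rad).
It fails at once if the tape roll is pushed more than 15 mm or tipped (distance of tape from where it was at the start of the episode above 0.015 m or angle between tape's own z axis and vertical above 0.2 rad).
It also fails if it takes over 136 s, if anything falls off the work surface, if the arm or the gripper's body presses on something with over 40 N, if the wrist force passes 120 N, or if a joint passes its speed limit or range.

### The arm

A 6-joint arm with a two-finger parallel gripper is mounted at the origin on the work surface. World frame = base frame: x ahead of the robot, y to its left, z up, the work surface at z = 0. Lengths are in m, angles in rad, forces in N, time in s.
With the tool pointing down it reaches from about 0.25 to 0.85 m from the base axis. Payload 12.5 kg.
Tool frame: the origin (TCP) lies at the very end of the fingers, on their centre line; the grasp point (between the pads) lies 19 mm behind it; z points along the fingers, y is the line along which they close (so a half turn about z gives the same grasp; the last joint's range is limited). The gripper opens to 93 mm and grips with 3 to 60 N. Pads are 15 mm wide; open, the fingers measure 128 mm over their backs; the gripper's body (75 mm by 188 mm) begins 65 mm behind the grasp point.
Start: joints at [-1.216, 0.351, 1.652, -0, 1.139, -0.085], TCP at [0.234, -0.498, 0.219] pointing down, gripper open.
Joint ranges: [-2.75, 2.75], [-0.79, 2.1], [0.01, 2.65], [-1.57, 4.71], [0.07, 3.14], [-2.87, 2.87]. Speed limits (rad/s): [2.22, 2.22, 2.79, 3.14, 3.14, 3.14].

### API

Orientations are given as a rotation vector (axis times angle).
In Python, from plant import ctrl, optics, workorder gives the robot as it stands.
- The arm moves only by the tool step_arm, never from a script. Its argument "plan" is a list that holds one entry, the list of rows, each a list of 5 numbers: the shift along the tool's x, y, z in mm, then the turn about the tool's z in degrees, then the opening, from 0 (shut) to 1 (fully open). A call has 1 to 20 rows; each row is the pose to reach, as a shift and turn from the pose commanded when the call began, along the tool's axes at that moment; what a row does not reach only later rows make up. A row lasts 1/10 s, in which the tool goes at most 50 mm and 8.59 degrees, less where a joint would pass 70% of its speed; a pose out of reach is approached as far as the arm can. A call with a gripper value outside its range is refused whole. The fingers move at their own pace and stop on an object; "squeeze" is the grip in N (left out, the last holds). Time passes only in rows, so rows that repeat a pose let the fingers close. It gives the time, the measured TCP pose, the force, the opening and the grip force at its end, in the units of the state.
- ctrl.get_obs(): the state, without advancing time (a new reading comes with each control period).
- optics.camera(name): name is "side" or "top" or "wrist"; returns a dict with "img" (480x640x3 uint8, red, green, blue), "fx", "fy", "cx", "cy" (pixels), "rvec" (rotation vector, rad) and "tvec" (3), from world to camera coordinates, as OpenCV has them; the wrist camera has in their place "hand_eye" (4x4, takes a point from camera to tool coordinates, whose origin is the TCP and whose axes are the flange's). Camera axes: x right, y down, z forward; pixel columns grow to the right and rows downward; lengths in m; the calibration is good to about 2 mm. The wrist camera is an equidistant fisheye: a pixel r from the principal point sees the ray r / f radians off the axis. A picture is of the moment at which its call begins: read the wrist's pose just before it. There is no depth.
- workorder.sign_off(): hands the job in; it is judged then, once.
The state is a dict: "time": time; "joints": joint angles; "dq": joint speeds; "effort": joint torques, N m; "tcp_pos": TCP position; "tool_rot": TCP orientation; "ft_force": force on the tool from outside, world axes, zero at the start; "wrist_torque": the same for the moment, N m; "grip_width": opening from 0.0 (shut) to 1.0 (fully open); "gripper_force": force on a finger pad.
Only numpy, scipy, OpenCV 4.12 (cv2) and the standard library are available. Lean on these libraries where they do the work, as an engineer would, in place of code of your own. Each camera call takes 0.05 s, during which the arm holds its last target. There are 200 camera calls.

## Working session

There is one attempt and no reset: what is moved stays moved. The work goes in short steps, Python scripts to look and compute and a tool call to move; the robot and the scene stay as the last step left them, time stands still between calls to the robot, and variables do not carry over. Pictures are saved under pics/ and viewed, at most 14 in all, crops included, and the job is handed in when it is done.

Besides the shell and the picture viewer there is one more tool, called after "Emit:" as a command line: name --argument value ..., lists and objects as JSON in quotes. step_arm: Moves the arm, as the interface text tells. Its arguments: {"type":"object","properties":{"plan":{"type":"array","items":{"type":"array","items":{"type":"array","items":{"type":"number"}}}},"squeeze":{"type":"number"}},"required":["plan"]}

```bash
ls; mkdir -p pics; python3 - <<'E'
from plant import ctrl, optics
import cv2,pickle
o=ctrl.get_obs();print(o)
d={}
for n in ["side","top","wrist"]:
    c=optics.camera(n);d[n]=c
    cv2.imwrite(f"pics/{n}0.png",c["img"][:,:,::-1]);print(n,{k:v for k,v in c.items() if k!="img"})
pickle.dump((o,d),open("c0.pkl","wb"))
E
```

```text
pics
{'time': 0.0, 'joints': array([-1.21563327e+00,  3.51233984e-01,  1.65240978e+00, -4.16648617e-06,
        1.13911896e+00, -8.46117129e-02]), 'dq': array([-1.51984564e-05, -9.70537474e-04,  6.22397466e-04, -1.28648811e-03,
       -4.73271052e-04,  4.53307618e-04]), 'effort': array([-2.74847014e-03, -4.97335947e+01, -2.85252339e+01,  6.97191269e-02,
        2.58045428e-02, -1.15293515e-04]), 'tcp_pos': array([ 0.23405108, -0.49733519,  0.21810811]), 'tool_rot': array([-3.06481787e+00, -6.84993211e-01,  2.53666208e-04]), 'ft_force': array([-0.04332352, -0.09449533, -0.72987657]), 'wrist_torque': array([ 0.02174927, -0.02042534, -0.00176608]), 'gripper_force': 0.0, 'grip_width': 1.0029926516908667}
side {'fx': 472.3080974382687, 'fy': 472.3080974382687, 'cx': 323.41141182383467, 'cy': 245.19403543522156, 'rvec': array([ 0.29828678, -2.81069689,  1.16348656]), 'tvec': array([0.54385406, 0.17104507, 0.83590888])}
top {'fx': 486.971154304108, 'fy': 486.971154304108, 'cx': 314.725999311782, 'cy': 238.78850892350778, 'rvec': array([ 2.21466615, -1.99163023,  0.21020452]), 'tvec': array([-0.11557431,  0.57798813,  0.85751526])}
wrist {'fx': 371.64829954431775, 'fy': 371.64829954431775, 'cx': 324.1201773528584, 'cy': 238.60543275361607, 'hand_eye': array([[ 1.21218019e-04, -9.67443485e-01, -2.53087116e-01,
         7.05025503e-02],
       [ 9.99999823e-01, -3.01617732e-05,  5.94253120e-04,
        -4.99354226e-04],
       [-5.82539866e-04, -2.53087144e-01,  9.67443310e-01,
        -1.65342647e-01],
       [ 0.00000000e+00,  0.00000000e+00,  0.00000000e+00,
         1.00000000e+00]])}
```

View pics/top0.png

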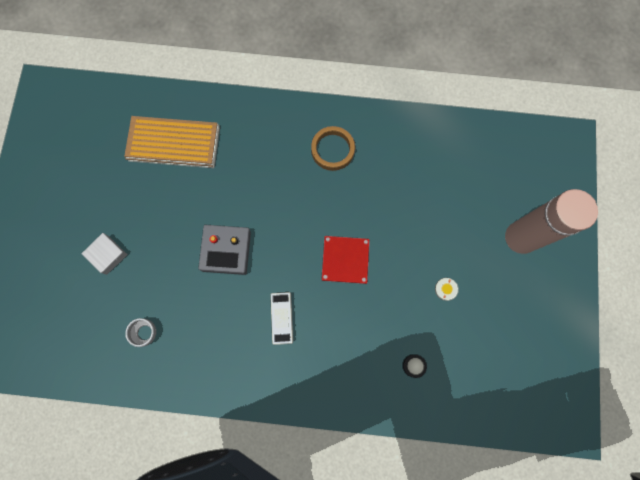

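View pics/side0.png

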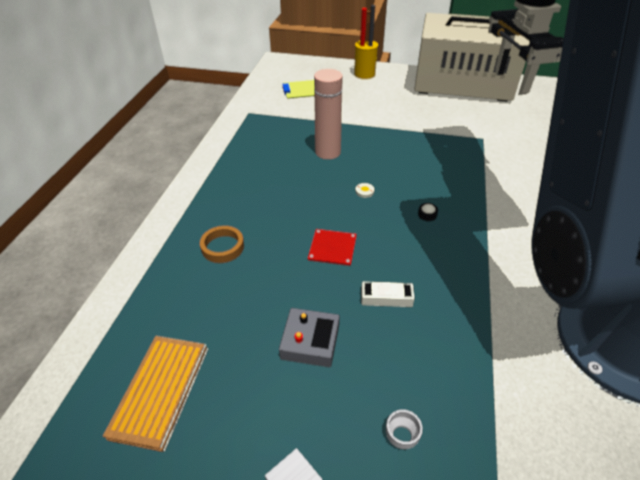

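Top view: plate (346,260), supply box (225,249), sink (103,254), reflector (141,332), driver (282,318), LED (447,289) and sensor (415,366), all upright. The side view agrees. Next I'll turn these into positions.

```bash
cat > h.py <<'E'
import numpy as np,cv2,pickle
from scipy.spatial.transform import Rotation as R
def to_plane(px,c,z,obs=None):
    """pixels -> world points on plane z"""
    px=np.asarray(px,float).reshape(-1,2)
    u=(px-[c["cx"],c["cy"]])
    if "hand_eye" in c:
        r=np.linalg.norm(u,axis=1); t=r/c["fx"]
        d=np.c_[u/np.maximum(r,1e-9)[:,None]*np.sin(t)[:,None],np.cos(t)]
        T=np.eye(4);T[:3,:3]=R.from_rotvec(obs["tool_rot"]).as_matrix();T[:3,3]=obs["tcp_pos"]
        T=T@c["hand_eye"]; o=T[:3,3]; d=d@T[:3,:3].T
    else:
        Rm=R.from_rotvec(c["rvec"]).as_matrix(); d=np.c_[u/c["fx"],np.ones(len(u))]@Rm; o=-Rm.T@c["tvec"]
    return (o+d*((z-o[2])/d[:,2])[:,None])[:,:2]
def rect(pts):
    """centre, sides, angle of first side"""
    (c,s,a)=cv2.minAreaRect((pts*1000).astype(np.float32)); return np.array(c),s,a
def blobs(mask,amin=60):
    cs,_=cv2.findContours(mask.astype(np.uint8),cv2.RETR_EXTERNAL,cv2.CHAIN_APPROX_NONE)
    return [k[:,0] for k in cs if cv2.contourArea(k)>amin]
def move(obs,goal,yaw=None):
    """world goal (mm) -> tool shift mm; yaw = desired world angle (deg) of tool y, mod 180"""
    M=R.from_rotvec(obs["tool_rot"]).as_matrix()
    s=M.T@(np.array(goal)-obs["tcp_pos"]*1000)
    t=None
    if yaw is not None:
        y=np.degrees(np.arctan2(M[1,1],M[0,1])); t=-((yaw-y+90)%180-90)
    return s.round(1),t
E
python3 - <<'E'
from h import *
o,d=pickle.load(open("c0.pkl","rb"));c=d["top"]
hsv=cv2.cvtColor(c["img"],cv2.COLOR_RGB2HSV)
H,S,V=[hsv[:,:,i].astype(int) for i in range(3)]
fg=~((H>80)&(H<105)&(S>70))
red=(H<6)|(H>174); red&=(S>180)
near={"plate":(346,260,8),"box":(225,249,34),"sink":(103,254,28),"refl":(141,332,34),"driver":(282,318,26),"led":(447,289,10),"sensor":(415,366,19),"tape":(333,148,24)}
for k in blobs(fg):
    x,y=k.mean(0)
    for n,(a,b,z) in near.items():
        if np.hypot(x-a,y-b)<20: print(n,rect(to_plane(k,c,z/1000)))
for n,(a,b,z) in near.items(): print(n,(to_plane([a,b],c,z/1000)*1000).round())
print(R.from_rotvec(o["tool_rot"]).as_matrix().round(3))
E
```

```text
sensor (array([ 374.76202393, -264.07769775]), (41.99614715576172, 43.03697204589844), 3.9050259590148926)
refl (array([380.65396118, 251.38951111]), (53.144256591796875, 58.68761444091797), 6.069519996643066)
driver (array([435.60919189,  -6.23020935]), (100.45928192138672, 42.865478515625), 9.241983413696289)
led (array([ 525.94024658, -318.30551147]), (45.649810791015625, 46.85805892944336), 49.60932159423828)
plate (array([ 563.67669678, -117.1632843 ]), (94.78617095947266, 94.34105682373047), 1.9690148830413818)
sink (array([521.57641602, 350.79391479]), (70.4139175415039, 61.891357421875), 53.38837814331055)
box (array([554.08483887, 118.19984436]), (94.04364013671875, 94.86767578125), 1.8559006452560425)
tape (array([788.02001953, -70.14289856]), (100.16136932373047, 90.21553802490234), 6.159616470336914)
plate [[ 562. -119.]]
box [[554. 117.]]
sink [[520. 353.]]
refl [[382. 250.]]
driver [[435.  -8.]]
led [[ 525. -320.]]
sensor [[ 374. -265.]]
tape [[787. -70.]]
[[ 0.905  0.426 -0.   ]
 [ 0.426 -0.905  0.001]
 [ 0.    -0.001 -1.   ]]
```

```bash
python3 - <<'E'
from h import *
from plant import ctrl
print(move(ctrl.get_obs(),[375,-264,115],-87.7))
E
```

```text
(array([ 226.9, -151.2,  103.4]), np.float64(22.89535325509756))
```

Emit:
step_arm --plan '[[[227,-151,103,23,1],[227,-151,103,23,1],[227,-151,103,23,1],[227,-151,103,23,1],[227,-151,103,23,1],[227,-151,103,23,1],[227,-151,103,23,1],[227,-151,103,23,1],[227,-151,103,23,1],[227,-151,103,23,1],[227,-151,103,23,1]]]' --squeeze 20

```text
time: 1.25
tcp_pos: [0.375, -0.2652, 0.1159]
tool_rot: [3.141, 0.058, 0.001]
ft_force: [0.0, -0.5, 0.5]
grip_width: 1.001
gripper_force: 0.0
```

```bash
cat >> h.py <<'E'
def wrist(tag):
    from plant import ctrl,optics
    o=ctrl.get_obs();c=optics.camera("wrist")
    cv2.imwrite(f"pics/{tag}.png",c["img"][:,:,::-1]);pickle.dump((o,c),open(f"{tag}.pkl","wb"))
    h=cv2.cvtColor(c["img"],cv2.COLOR_RGB2HSV).astype(int)
    return o,c,h[:,:,0],h[:,:,1],h[:,:,2]
def report(o,c,mask,z,amin=300):
    for k in blobs(mask,amin):
        p=to_plane(k,c,z/1000,o);r=rect(p);e=cv2.minEnclosingCircle((p*1000).astype(np.float32))
        print("px",k.mean(0).round(),"rect",r[0].round(1),np.round(r[1],1),round(r[2],1),"circ",np.round(e[0],1),round(e[1],1))
E
python3 - <<'E'
from h import *
o,c,H,S,V=wrist("w1")
print(o["time"],o["tcp_pos"])
fg=~((H>80)&(H<105)&(S>70))
report(o,c,fg,19)
E
```

```text
1.25 [ 0.37500211 -0.26522281  0.11592922]
px [322. 382.] rect [ 143.3 -252.7] [ 414.2 1132.1] 2.9 circ [ -63.6 -263. ] 566.0
px [325. 240.] rect [ 375. -266.] [42.3 45.6] 77.5 circ [ 375.1 -265.7] 23.0
px [ 39. 164.] rect [436.1 -10.5] [99.6 61.7] 9.4 circ [436.3  -9. ] 56.1
px [405.  44.] rect [ 521.7 -316.8] [43.5 44.8] 47.0 circ [ 521.5 -317.3] 22.9
px [150.  28.] rect [ 542.1 -125.4] [58.2 89.3] 1.9 circ [ 542.5 -125.2] 52.7
```

View pics/w1.png

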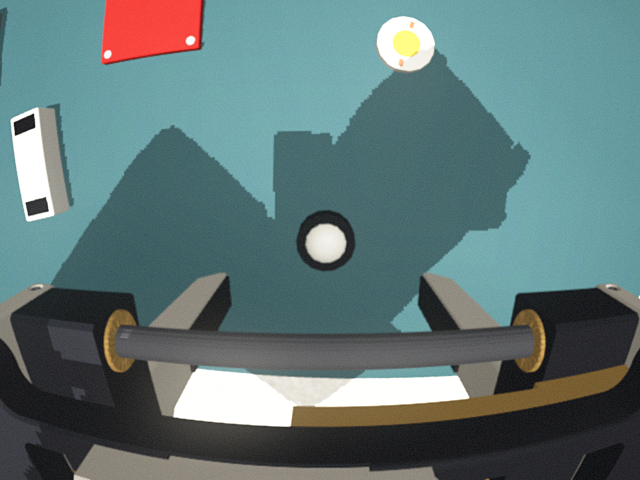

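Wrist view: the sensor is at (325,240), with the driver, plate corner and LED also visible. The sensor is under the gripper, so I'll grasp it and lift.

Emit:
step_arm --plan '[[[0,1,50,0,1],[0,1,95,0,1],[0,1,112,0,1],[0,1,112,0,1],[0,1,112,0,0],[0,1,112,0,0],[0,1,112,0,0],[0,1,112,0,0],[0,1,112,0,0],[0,1,112,0,0],[0,1,80,0,0],[0,1,30,0,0],[0,1,-10,0,0],[40,-20,-10,0,0],[80,-60,-10,0,0],[100,-100,-10,0,0],[100,-140,-10,0,0],[100,-145,-10,0,0],[100,-145,-10,0,0]]]'

```text
time: 3.2
tcp_pos: [0.4696, -0.1149, 0.1257]
tool_rot: [3.141, 0.064, -0.0]
ft_force: [-0.1, 0.0, -0.1]
grip_width: 0.004
gripper_force: 0.0
```

```bash
python3 - <<'E'
from h import *
o,c,H,S,V=wrist("w2")
print(o["time"],o["tcp_pos"],o["grip_width"])
print("plate");report(o,c,((H<8)|(H>172))&(S>150),8)
print("fg");report(o,c,~((H>80)&(H<105)&(S>70)),34)
E
```

```text
3.2 [ 0.46963694 -0.11494538  0.12569438] 0.0035496792223874227
plate
px [333. 115.] rect [ 562.9 -117.5] [88.6 88.4] 2.1 circ [ 563.1 -117.8] 61.4
fg
px [278. 340.] rect [ 276.3 -101. ] [ 472.  1110.5] 3.1 circ [  40.7 -113.8] 555.2
px [557. 182.] rect [ 526.8 -299. ] [46.4 41.2] 85.5 circ [ 526.8 -299. ] 23.3
px [ 63. 132.] rect [555.2 109.1] [ 89.5 109.6] 2.0 circ [554.8 110.2] 68.0
px [333. 137.] rect [ 550.2 -118.2] [104.4 112.6] 2.1 circ [ 556.3 -117.1] 60.5
```

View pics/w2.png

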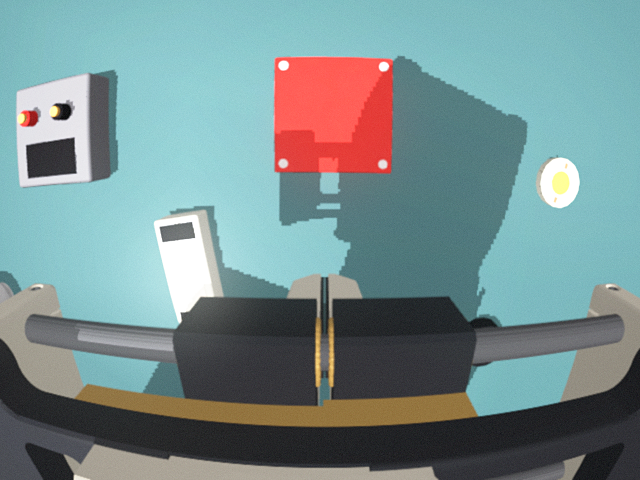

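The gripper is shut and empty because the fingers were slower than my lift. The sensor peeks out at about (487,335). I'll go back over it.

Emit:
step_arm --plan '[[[-100,145,10,0,1],[-100,145,10,0,1],[-100,145,10,0,1],[-100,145,10,0,1],[-100,145,10,0,1],[-100,145,10,0,1],[-100,145,10,0,1]]]'

```text
time: 3.95
tcp_pos: [0.3755, -0.2643, 0.1157]
tool_rot: [3.141, 0.06, 0.0]
ft_force: [0.8, 0.5, -1.2]
grip_width: 0.561
gripper_force: 0.0
```

```bash
python3 - <<'E'
from h import *
o,c,H,S,V=wrist("w3")
print(o["time"],o["tcp_pos"],o["grip_width"])
report(o,c,~((H>80)&(H<105)&(S>70)),19)
E
```

```text
3.95 [ 0.37545031 -0.26434596  0.11569397] 0.5611222122270879
px [322. 380.] rect [ 143.8 -251.4] [ 414.2 1131.7] 3.0 circ [ -63.  -262.1] 565.9
px [325. 242.] rect [ 374.5 -264.5] [46.3 42.7] 2.2 circ [ 374.7 -264. ] 23.4
px [ 40. 164.] rect [436.2 -10.5] [99.7 62. ] 9.1 circ [436.3  -8.9] 56.3
px [409.  50.] rect [ 521.5 -317.3] [44.4 45.4] 84.7 circ [ 519.9 -318.5] 24.7
px [151.  28.] rect [ 541.9 -125.3] [57.9 89.3] 1.6 circ [ 542.5 -125.1] 52.5
```

Emit:
step_arm --plan '[[[0,0,0,0,1],[0,0,0,0,1],[0,0,50,0,1],[0,0,95,0,1],[0,0,112,0,1],[0,0,112,0,1],[0,0,112,0,0],[0,0,112,0,0],[0,0,112,0,0],[0,0,112,0,0],[0,0,112,0,0],[0,0,112,0,0],[0,0,112,0,0],[0,0,112,0,0],[0,0,112,0,0],[0,0,112,0,0],[0,0,112,0,0]]]'

```text
time: 5.7
tcp_pos: [0.3753, -0.2644, 0.0037]
tool_rot: [3.141, 0.06, 0.0]
ft_force: [-1.0, 0.6, 3.4]
grip_width: 0.457
gripper_force: 20.0
```

Emit:
step_arm --plan '[[[0,0,-50,0,0],[40,-20,-60,0,0],[80,-40,-60,0,0],[120,-60,-60,0,0],[160,-80,-60,0,0],[200,-100,-60,0,0],[240,-120,-60,0,0],[281,-139,-60,0,0],[281,-139,-60,0,0],[281,-139,-60,0,0],[281,-139,-60,0,0],[281,-139,-20,0,0],[281,-139,-5,0,0],[281,-139,0,0,0],[281,-139,0,0,0],[281,-139,0,0,0]]]'

```text
time: 7.3
tcp_pos: [0.6506, -0.1151, 0.0041]
tool_rot: [3.141, 0.059, 0.0]
ft_force: [-0.5, 1.0, -0.6]
grip_width: 0.458
gripper_force: 20.0
```

Emit:
step_arm --plan '[[[0,0,0,0,0.75],[0,0,0,0,0.75],[0,0,0,0,0.75],[0,0,0,0,0.75],[0,0,-40,0,1],[0,0,-85,0,1],[-30,-20,-126,0,1],[-80,-50,-126,-7,1],[-120,-70,-126,-7,1],[-160,-95,-126,-7,1],[-210,-116,-126,-7,1],[-210,-116,-126,-7,1],[-210,-116,-126,-7,1],[-210,-116,-126,-7,1]]]'

```text
time: 8.7
tcp_pos: [0.4379, -0.0072, 0.1301]
tool_rot: [3.131, 0.252, 0.003]
ft_force: [0.5, 0.9, 0.8]
grip_width: 1.004
gripper_force: 0.0
```

```bash
python3 - <<'E'
from h import *
o,c,H,S,V=wrist("w4")
print(o["time"],o["tcp_pos"],o["tool_rot"])
fg=~((H>80)&(H<105)&(S>70))
print("fg26");report(o,c,fg,26)
print("sensor19");report(o,c,(V<50),19)
print("white26");report(o,c,(S<40)&(V>170),26)
E
```

```text
8.7 [ 0.43794625 -0.00717026  0.13012246] [3.13106027e+00 2.51776608e-01 2.91134418e-03]
fg26
px [301. 373.] rect [219.9 -20.4] [ 467.1 1160.7] 9.9 circ [-10.1 -60.7] 580.3
px [631. 200.] rect [ 520.7 -288.5] [44.5 31.3] 20.5 circ [ 521.6 -293.8] 23.7
px [327. 252.] rect [429.8 -16.5] [103.8 105.9] 69.7 circ [434.1 -16.9] 59.5
px [  6. 102.] rect [524.9 306.7] [70.5 35.8] 10.3 circ [521.8 323.7] 35.3
px [469. 107.] rect [ 559.  -104.6] [86.2 95.2] 2.0 circ [ 559.2 -108.4] 59.9
px [187.  66.] rect [555.9 119.3] [92.9 99.8] 2.0 circ [555.9 119.6] 65.9
px [492.  16.] rect [ 634.8 -110.3] [33.  48.3] 20.4 circ [ 639.3 -108.8] 24.9
sensor19
px [ 49. 463.] rect [ 23.4 338.1] [90.9 90.3] 10.1 circ [ 22.7 338. ] 63.5
px [255. 403.] rect [ 236.  -129.1] [1051.3  271.7] 87.7 circ [ 108.9 -124. ] 525.7
px [557. 341.] rect [ 373.5 -284.7] [111. 186.] 9.3 circ [ 372.1 -282.6] 105.0
px [434. 308.] rect [ 389.  -107.2] [63.6 19.7] 46.2 circ [ 395.3 -113.3] 31.8
px [216. 303.] rect [360.2  72.6] [19.3 62.2] 61.4 circ [364.2  80.1] 31.1
px [494.  18.] rect [ 638.4 -112.8] [33.1 49.2] 20.4 circ [ 643.2 -111.1] 25.5
white26
px [230. 413.] rect [255.9  56.7] [ 31.8 119.3] 9.1 circ [246.9  55.3] 60.0
px [ 39. 261.] rect [375.5 260.5] [56.8 54.8] 23.0 circ [371.7 262. ] 32.7
px [630. 200.] rect [ 520.1 -288.7] [42.1 31.3] 20.4 circ [ 522.3 -294.9] 22.4
px [322. 239.] rect [435.7  -5.5] [96.6 38.8] 9.5 circ [435.3  -5.9] 50.9
px [183.  64.] rect [556.3 123.5] [90.4 90.3] 2.0 circ [556.1 123.7] 62.7
px [497.  11.] rect [ 640.9 -112.4] [22.9 29.2] 20.6 circ [ 643.7 -111.9] 15.1
```

View pics/w4.png

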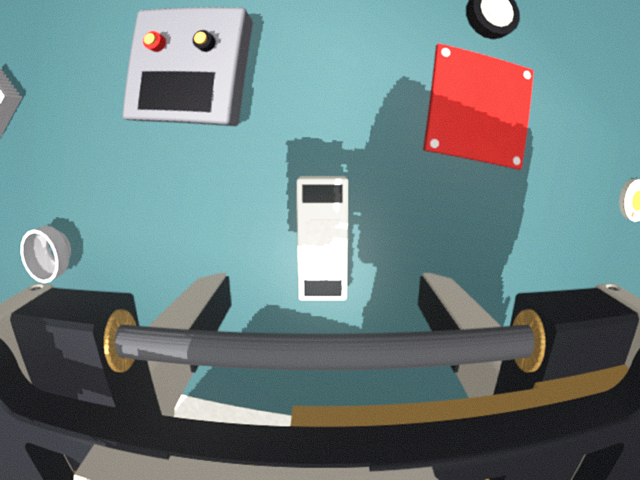

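Wrist view: the driver is at (322,239), the box at top left, the plate on the right, and the sensor stands behind the plate. I'll grasp the driver.

Emit:
step_arm --plan '[[[-2,-2,50,0,1],[-2,-2,95,0,1],[-2,-2,120,0,1],[-2,-2,126,0,1],[-2,-2,126,0,0],[-2,-2,126,0,0],[-2,-2,126,0,0],[-2,-2,126,0,0],[-2,-2,126,0,0],[-2,-2,126,0,0],[-2,-2,126,0,0],[-2,-2,126,0,0],[-2,-2,126,0,0],[-2,-2,126,0,0],[-2,-2,126,0,0],[-2,-2,126,0,0]]]'

```text
time: 10.35
tcp_pos: [0.4343, -0.0052, 0.0037]
tool_rot: [3.131, 0.252, 0.0]
ft_force: [-1.4, 0.3, 5.0]
grip_width: 0.405
gripper_force: 20.0
```

```bash
python3 - <<'E'
from h import *
from plant import ctrl
o=ctrl.get_obs();print(o["grip_width"],o["tcp_pos"])
print(move(o,[558.5,1.5,4],92.1))
E
```

```text
0.40454704508344425 [ 0.434252   -0.00519779  0.00374278]
(array([123.7,  13.3,  -0.2]), np.float64(7.10107802212201))
```

Emit:
step_arm --plan '[[[0,0,-25,0,0],[20,0,-40,0,0],[60,6,-40,4,0],[100,10,-40,7,0],[122,13,-40,7,0],[122,13,-40,7,0],[122,13,-40,7,0],[122,13,-40,7,0],[122,13,-15,7,0],[122,13,-3,7,0],[122,13,0,7,0],[122,13,0,7,0],[122,13,0,7,0.65],[122,13,0,7,0.65],[122,13,0,7,0.65],[122,13,0,7,0.65],[122,13,0,7,0.65],[122,13,-50,7,0.65],[122,13,-100,7,1],[122,13,-126,7,1]]]'

```text
time: 12.35
tcp_pos: [0.5579, 0.0014, 0.1334]
tool_rot: [3.141, 0.06, 0.006]
ft_force: [1.0, 0.5, 0.4]
grip_width: 0.774
gripper_force: 0.0
```

```bash
python3 - <<'E'
from h import *
o,c,H,S,V=wrist("w5")
print(o["time"],o["tcp_pos"],o["tool_rot"])
print("white26");report(o,c,(S<40)&(V>170),26)
print("white34");report(o,c,(S<40)&(V>150),34)
print("white28");report(o,c,(S<40)&(V>150),28)
print(move(o,[518,351,130],None))
E
```

```text
12.35 [0.557853   0.00143355 0.13335548] [3.14062009 0.06027355 0.00640355]
white26
px [619. 273.] rect [ 534.5 -297.8] [50.6 36.8] 82.3 circ [ 532.1 -297.5] 25.4
px [  4. 266.] rect [512.5 343.5] [25.4 59.5] 53.9 circ [512.7 343.7] 31.6
px [175. 233.] rect [553.6 123.3] [91.  90.5] 1.9 circ [553.8 123.4] 62.4
px [324. 236.] rect [557.3   2. ] [96.5 38.8] 1.9 circ [556.8   2.4] 50.9
px [476. 131.] rect [ 647.3 -111.5] [27.4 27.7] 5.9 circ [ 647.3 -111.6] 14.3
px [75. 44.] rect [733.5 242.7] [ 34.6 169.4] 1.3 circ [732.6 242.2] 85.6
white34
px [253. 471.] rect [282.6 109.7] [ 81.2 480.3] 10.5 circ [242.7 102.3] 240.1
px [201. 386.] rect [414.5 106.5] [50.4 32.2] 4.0 circ [415.7 107.1] 27.7
px [ 23. 318.] rect [469.5 315.7] [ 51.8 133.5] 40.3 circ [462.5 310.3] 67.6
px [435. 303.] rect [505.8 -89.1] [80.9 25.4] 46.4 circ [510.  -93.2] 40.9
px [621. 283.] rect [ 528.5 -306.1] [86.2 41.3] 68.9 circ [ 521.4 -303.5] 44.8
px [ 12. 257.] rect [520.2 322.1] [40.8 78.3] 54.4 circ [516.5 316.3] 40.2
px [184. 252.] rect [538.7 112.2] [123. 102.] 1.9 circ [542.8 119. ] 70.7
px [324. 236.] rect [5
[... 311 characters left out ...]
409.7 108.7] [51.6 32.9] 4.0 circ [410.9 109.4] 28.3
px [ 23. 318.] rect [466.  322.7] [ 53.  136.5] 40.3 circ [458.8 317.3] 69.1
px [435. 303.] rect [503.  -91.2] [82.7 25.9] 46.4 circ [507.4 -95.4] 41.8
px [621. 283.] rect [ 526.2 -313.2] [88.2 42.3] 68.9 circ [ 519.  -310.5] 45.9
px [ 12. 257.] rect [517.7 329.3] [41.8 80. ] 54.4 circ [514.  323.3] 41.1
px [184. 252.] rect [536.7 114.7] [125.8 104.3] 1.9 circ [540.9 121.6] 72.3
px [324. 236.] rect [558.1   1.9] [96.4 38.6] 1.7 circ [557.5   2.4] 50.8
px [476. 131.] rect [ 646.9 -110.6] [28.1 27.3] 3.7 circ [ 647.1 -110.6] 14.4
px [75. 44.] rect [732.7 240.8] [ 34.4 168.4] 1.4 circ [731.8 240.5] 85.0
(array([ -26.4, -350.8,    3.1]), None)
```

View pics/w5.png

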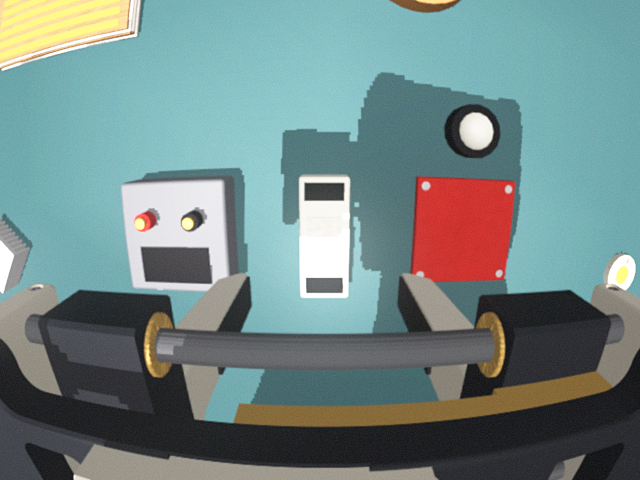

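The driver is placed correctly at (324,236), between the box and plate. Next is the sink.

Emit:
step_arm --plan '[[[-10,-50,3,-8,1],[-20,-100,3,-16,1],[-26,-150,3,-24,1],[-26,-200,3,-32,1],[-26,-250,3,-40,1],[-26,-300,3,-48,1],[-26,-350,3,-52,1],[-26,-350,3,-52,1],[-26,-350,3,-52,1],[-26,-350,3,-52,1],[-26,-350,3,-52,1]]]'

```text
time: 13.5
tcp_pos: [0.5176, 0.3489, 0.1266]
tool_rot: [2.798, 1.428, -0.0]
ft_force: [-0.0, 0.3, -0.7]
grip_width: 1.001
gripper_force: 0.0
```

```bash
python3 - <<'E'
from h import *
o,c,H,S,V=wrist("w6")
print(o["time"],o["tcp_pos"],o["tool_rot"])
report(o,c,(S<40)&(V>150),28)
E
```

```text
13.5 [0.5175885  0.34889971 0.12660592] [ 2.79802562e+00  1.42827587e+00 -4.58093275e-04]
px [259. 406.] rect [378.8 254.9] [45.2 52.6] 53.9 circ [376.6 251.7] 26.8
px [ 12. 265.] rect [250.5 497.7] [97.9 68.2] 34.5 circ [240.6 512.2] 51.7
px [324. 227.] rect [523.  356.6] [56.4 56.7] 53.0 circ [523.  356.5] 39.2
px [570. 172.] rect [719.3 269. ] [  3.3 171.4] 1.2 circ [719.3 269. ] 85.7
px [40. 53.] rect [429.1 625.7] [159.3 160.6] 58.6 circ [413.1 635.4] 100.7
```

View pics/w6.png

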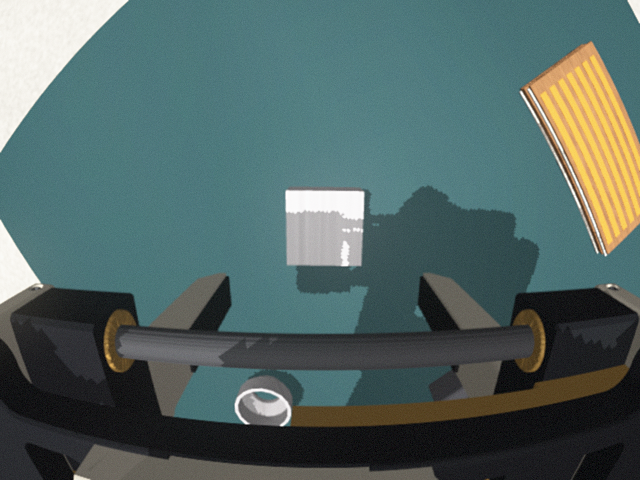

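Emit:
step_arm --plan '[[[9,0,50,1,1],[9,0,95,1,1],[9,0,117,1,1],[9,0,123,1,1],[9,0,123,1,0],[9,0,123,1,0],[9,0,123,1,0],[9,0,123,1,0],[9,0,123,1,0],[9,0,123,1,0],[9,0,123,1,0],[9,0,123,1,0],[9,0,123,1,0],[9,0,123,1,0]]]' --squeeze 25

```text
time: 14.95
tcp_pos: [0.5229, 0.3577, 0.0043]
tool_rot: [2.809, 1.407, 0.001]
ft_force: [-1.9, -1.0, 6.6]
grip_width: 0.599
gripper_force: 25.0
```

```bash
python3 - <<'E'
from h import *
from plant import ctrl
o=ctrl.get_obs();print(o["grip_width"],o["tcp_pos"],o["tool_rot"])
print(move(o,[563,-117.5,12],92.1))
E
```

```text
0.5992944196809132 [0.52286663 0.35771314 0.00433754] [2.80896949e+00 1.40675639e+00 1.35756067e-03]
(array([-356.5,  316.8,   -7.8]), np.float64(51.10420626198328))
```

Emit:
step_arm --plan '[[[0,0,-50,0,0],[0,0,-100,0,0],[-35,32,-110,6,0],[-70,64,-110,12,0],[-105,95,-110,18,0],[-140,127,-110,24,0],[-176,158,-110,30,0],[-212,190,-110,36,0],[-248,222,-110,42,0],[-284,254,-110,48,0],[-320,286,-110,51,0],[-356,317,-110,51,0],[-356,317,-110,51,0],[-356,317,-110,51,0],[-356,317,-80,51,0],[-356,317,-40,51,0],[-356,317,-25,51,0],[-356,317,-25,51,0],[-356,317,-25,51,0],[-356,317,-25,51,0]]]'

```text
time: 16.95
tcp_pos: [0.5642, -0.1174, 0.0303]
tool_rot: [3.14, 0.061, 0.004]
ft_force: [-0.2, 0.4, -2.3]
grip_width: 0.604
gripper_force: 25.0
```

```bash
python3 - <<'E'
from h import *
from plant import ctrl
o=ctrl.get_obs();print(o["grip_width"],o["tcp_pos"],o["tool_rot"])
print(move(o,[564,-117.5,12.5],92.1))
E
```

```text
0.6036539652691553 [ 0.56417101 -0.11738544  0.03032859] [3.14023361 0.06100661 0.00386022]
(array([-0.2,  0.1, 17.8]), np.float64(0.12588066611436943))
```

Emit:
step_arm --plan '[[[0,0,13,0,0],[0,0,17,0,0],[0,0,18,0,0],[0,0,18,0,0],[0,0,18,0,0],[0,0,18,0,0.8],[0,0,18,0,0.8],[0,0,18,0,0.8],[0,0,18,0,0.8],[0,0,18,0,0.8],[0,0,-30,0,0.8],[0,0,-80,0,1],[0,0,-120,-8,1],[0,0,-120,-16,1],[0,0,-120,-24,1],[0,0,-120,-32,1],[0,0,-120,-40,1],[0,0,-120,-48,1]]]'

```text
time: 18.75
tcp_pos: [0.563, -0.1174, 0.1486]
tool_rot: [-2.841, -1.341, 0.0]
ft_force: [0.9, -0.1, -0.7]
grip_width: 0.999
gripper_force: 0.0
```

Emit:
step_arm --plan '[[[0,0,0,-8,1],[0,0,0,-16,1],[0,0,0,-24,1],[0,0,0,-32,1],[0,0,0,-40,1],[0,0,0,-48,1],[0,0,0,-56,1],[0,0,0,-60,1],[0,0,0,-60,1]]]'

```text
time: 19.65
tcp_pos: [0.563, -0.1174, 0.1486]
tool_rot: [-1.796, -2.577, 0.0]
ft_force: [0.4, -0.9, -0.1]
grip_width: 1.003
gripper_force: 0.0
```

```bash
python3 - <<'E'
from h import *
o,c,H,S,V=wrist("w7")
print(o["time"],o["tcp_pos"],o["tool_rot"])
report(o,c,(S<40)&(V>130),36)
p,q=pickle.load(open("c0.pkl","rb"))
print("thermos base",to_plane([[507,240],[522,252],[536,246]],q["top"],0))
print(move(o,[525,-318,130]))
E
```

```text
19.65 [ 0.56304466 -0.11742102  0.14856983] [-1.79633988e+00 -2.57722031e+00  5.23883060e-05]
px [223. 392.] rect [ 526.5 -295.9] [41.2 40.2] 70.1 circ [ 525.7 -294.8] 22.4
px [634. 275.] rect [884.3 -48.6] [28.7 60.3] 40.1 circ [895.3 -39.4] 30.1
px [417. 261.] rect [ 641.  -110.5] [27.2 27.1] 36.3 circ [ 641.1 -110.8] 14.1
px [322. 232.] rect [ 561.4 -115.5] [56. 58.] 2.2 circ [ 561.3 -116.5] 39.0
px [367.  89.] rect [ 5.555e+02 -2.000e-01] [92.6 37.2] 2.1 circ [555.6  -0.7] 48.9
px [600.  28.] rect [748.8 163.4] [86.9 30.9] 1.0 circ [748.9 161.9] 44.4
px [431.   6.] rect [578.3  79.3] [53.6 19.6] 27.4 circ [573.8  88. ] 26.8
px [ 19. 139.] rect [ 226.5 -156. ] [102.8 330.5] 1.3 circ [ 232.3 -152.8] 168.5
thermos base [[ 0.63834287 -0.43761089]
 [ 0.61688738 -0.46807254]
 [ 0.63215444 -0.49581499]]
(array([-175. , -105.1,   18.6]), None)
```

View pics/w7.png

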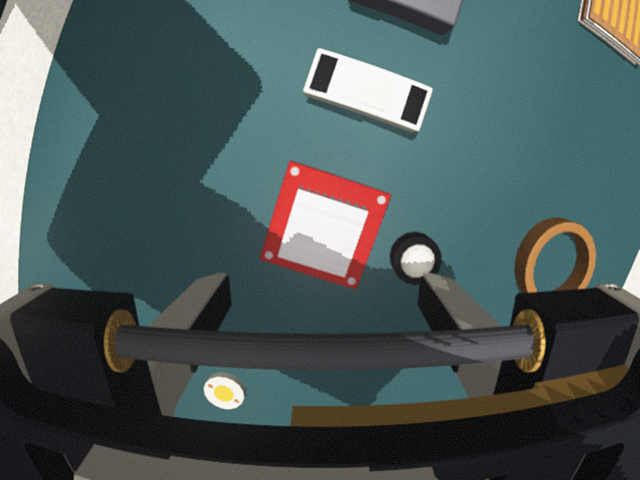

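The sink is square on the plate, blob at (322,232), and the LED shows at (223,392). Moving over the LED.

Emit:
step_arm --plan '[[[-40,-25,18,0,1],[-80,-50,18,0,1],[-120,-75,18,0,1],[-160,-95,18,0,1],[-175,-105,18,0,1],[-175,-105,18,0,1],[-175,-105,18,0,1],[-175,-105,18,0,1]]]'

```text
time: 20.5
tcp_pos: [0.5253, -0.3164, 0.1306]
tool_rot: [-1.796, -2.577, -0.0]
ft_force: [0.5, 0.1, -0.5]
grip_width: 1.0
gripper_force: 0.0
```

```bash
python3 - <<'E'
from h import *
o,c,H,S,V=wrist("w8")
print(o["time"],o["tcp_pos"],o["tool_rot"])
report(o,c,~((H>80)&(H<105)&(S>70)),10)
report(o,c,(H>20)&(H<35)&(S>150),10,100)
E
```

```text
20.5 [ 0.52530747 -0.31637859  0.13059085] [-1.79618572e+00 -2.57688423e+00 -2.95049951e-04]
px [322. 236.] rect [ 525.  -318.9] [44.7 45.1] 20.2 circ [ 525.5 -318.9] 23.4
px [631. 100.] rect [757.9 -82.7] [36.5 87. ] 19.2 circ [775.1 -76.7] 43.5
px [539.  68.] rect [ 647.4 -114.6] [53.4 43.3] 36.8 circ [ 648.  -114.9] 27.0
px [451.  38.] rect [ 562.3 -120. ] [90.5 92. ] 2.1 circ [ 562.3 -120. ] 63.1
px [245. 314.] rect [ 534.9 -428.9] [1233.8  750. ] 21.3 circ [ 603.8 -605.4] 644.2
px [322. 237.] rect [ 525.3 -319.8] [19.1 19.7] 20.3 circ [ 525.4 -319.7] 10.3
```

Emit:
step_arm --plan '[[[-2,-1,50,0,1],[-2,-1,95,0,1],[-2,-1,120,0,1],[-2,-1,128.5,0,1],[-2,-1,128.5,0,1],[-2,-1,128.5,0,0],[-2,-1,128.5,0,0],[-2,-1,128.5,0,0],[-2,-1,128.5,0,0],[-2,-1,128.5,0,0],[-2,-1,128.5,0,0],[-2,-1,128.5,0,0],[-2,-1,128.5,0,0],[-2,-1,128.5,0,0],[-2,-1,128.5,0,0],[-2,-1,128.5,0,0]]]' --squeeze 15

```text
time: 22.15
tcp_pos: [0.5247, -0.3201, 0.0021]
tool_rot: [-1.797, -2.577, 0.0]
ft_force: [-0.7, -0.5, 0.7]
grip_width: 0.465
gripper_force: 15.0
```

```bash
python3 - <<'E'
from h import *
from plant import ctrl
o=ctrl.get_obs();print(o["grip_width"],o["tcp_pos"],o["tool_rot"])
print(move(o,[562.2,-116.8,38]))
E
```

```text
0.46510351570242986 [ 0.52472764 -0.32014145  0.00214583] [-1.79745585e+00 -2.57657249e+00  4.29968211e-05]
(array([177.9, 105.4, -35.9]), None)
```

Emit:
step_arm --plan '[[[0,0,-50,0,0],[0,0,-80,0,0],[40,25,-80,0,0],[80,50,-80,0,0],[120,75,-80,0,0],[160,95,-80,0,0],[177,105,-80,0,0],[177,105,-80,0,0],[177,105,-80,0,0],[177,105,-55,0,0],[177,105,-42,0,0],[177,105,-42,0,0],[177,105,-42,0,0]]]'

```text
time: 23.45
tcp_pos: [0.5621, -0.1184, 0.0442]
tool_rot: [-1.798, -2.575, 0.0]
ft_force: [-0.3, -0.4, -0.6]
grip_width: 0.466
gripper_force: 15.0
```

```bash
python3 - <<'E'
from h import *
o,c,H,S,V=wrist("w9")
print(move(o,[562.2,-116.8,38]),o["grip_width"],o["tcp_pos"])
E
```

```text
(array([1.5, 0.7, 6.2]), None) 0.4658378953660203 [ 0.56210021 -0.11844197  0.04424422]
```

View pics/w9.png

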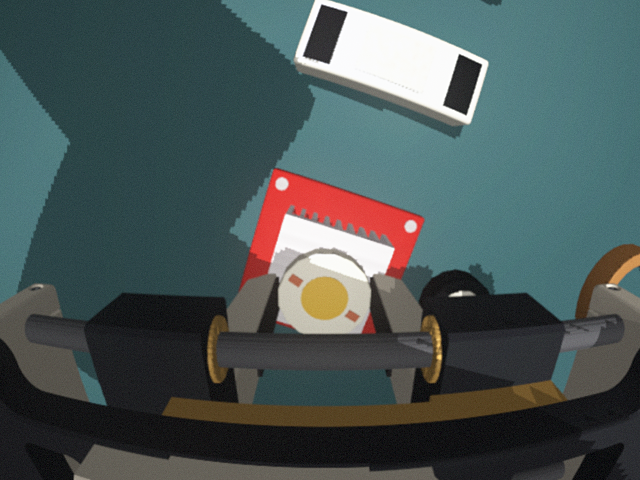

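The module hangs level over the sink at (325,293). I'll lower and release it, then rise to check.

Emit:
step_arm --plan '[[[1,0.5,3,0,0],[1,0.5,6,0,0],[1,0.5,6.2,0,0],[1,0.5,6.2,0,0],[1,0.5,6.2,0,0],[1,0.5,6.2,0,0.7],[1,0.5,6.2,0,0.7],[1,0.5,6.2,0,0.7],[1,0.5,6.2,0,0.7],[1,0.5,6.2,0,0.7],[1,0.5,-30,0,0.7],[1,0.5,-75,0,1],[1,0.5,-110,0,1],[1,0.5,-110,0,1],[1,0.5,-110,0,1]]]'

```text
time: 25.0
tcp_pos: [0.5623, -0.1167, 0.1543]
tool_rot: [1.797, 2.576, 0.001]
ft_force: [-0.7, -0.4, -1.0]
grip_width: 0.979
gripper_force: 0.0
```

```bash
python3 - <<'E'
from h import *
o,c,H,S,V=wrist("w10")
print(o["time"],o["tcp_pos"])
print("emit46");report(o,c,(H>20)&(H<35)&(S>120),46,100)
print("white46");report(o,c,(S<40)&(V>130),46)
print("plate8");report(o,c,((H<8)|(H>172))&(S>150),8)
print(move(o,[381,250,150]))
E
```

```text
25.0 [ 0.56233755 -0.11666291  0.15433962]
emit46
px [324. 237.] rect [ 562.8 -116.3] [19.8 19.6] 20.2 circ [ 563.  -116.3] 10.4
white46
px [416. 259.] rect [ 637.6 -108.8] [26.6 25.8] 20.1 circ [ 637.6 -108.6] 13.6
px [634. 271.] rect [874.  -45.7] [33.1 69.4] 39.6 circ [886.7 -35.1] 34.7
px [322. 232.] rect [ 560.6 -113.4] [54.1 55.5] 2.0 circ [ 560.6 -113.9] 37.3
px [367.  91.] rect [555.   -1.9] [89.5 36. ] 2.1 circ [555.   -1.6] 47.1
px [597.  29.] rect [744.  157.9] [88.5 32.9] 1.0 circ [743.7 156.1] 44.9
px [425.   7.] rect [574.  75.] [59.6 21.9] 27.0 circ [569.   84.7] 29.8
px [ 21. 140.] rect [ 236.1 -153.1] [101.1 325.3] 1.3 circ [ 243.8 -150.3] 165.3
plate8
px [324. 224.] rect [ 563.  -116.9] [88.8 88.9] 2.0 circ [ 563.2 -116.7] 61.8
(array([406.7, -43.6,   4.1]), None)
```

View pics/w10.png

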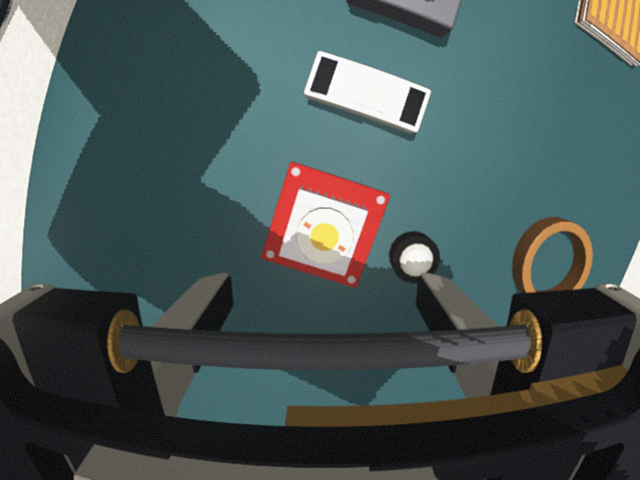

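The module sits centred on the sink (324,237). Now to the reflector.

Emit:
step_arm --plan '[[[45,-5,4,0,1],[90,-10,4,0,1],[135,-15,4,0,1],[180,-20,4,0,1],[225,-25,4,0,1],[270,-30,4,0,1],[315,-35,4,0,1],[360,-39,4,0,1],[407,-44,14,0,1],[407,-44,14,0,1],[407,-44,14,0,1],[407,-44,14,0,1],[407,-44,14,0,1]]]'

```text
time: 26.35
tcp_pos: [0.3809, 0.2491, 0.1399]
tool_rot: [-1.8, -2.575, 0.001]
ft_force: [0.3, -0.2, 0.1]
grip_width: 0.998
gripper_force: 0.0
```

```bash
python3 - <<'E'
from h import *
o,c,H,S,V=wrist("w11")
print(o["time"],o["tcp_pos"],o["tool_rot"])
print("34");report(o,c,~((H>80)&(H<105)&(S>70)),34)
print("34w");report(o,c,(S<40)&(V>130),34)
E
```

```text
26.35 [0.38090755 0.24914026 0.13988346] [-1.79965555e+00 -2.57481842e+00  8.16509816e-04]
34
px [325. 229.] rect [380.3 255.5] [54.  52.8] 83.0 circ [379.6 255.7] 27.6
px [268. 293.] rect [387.7 145.2] [1171.7  712.2] 21.2 circ [453.1 -23.1] 611.6
34w
px [444. 385.] rect [537.1 153.9] [22.1 56.2] 81.5 circ [537.3 155.3] 28.2
px [325. 230.] rect [380. 255.] [51.4 51.8] 20.1 circ [379.8 254.8] 26.3
px [101. 137.] rect [134.4 243.5] [269.9 284.5] 6.0 circ [132.9 257.6] 186.0
```

View pics/w11.png

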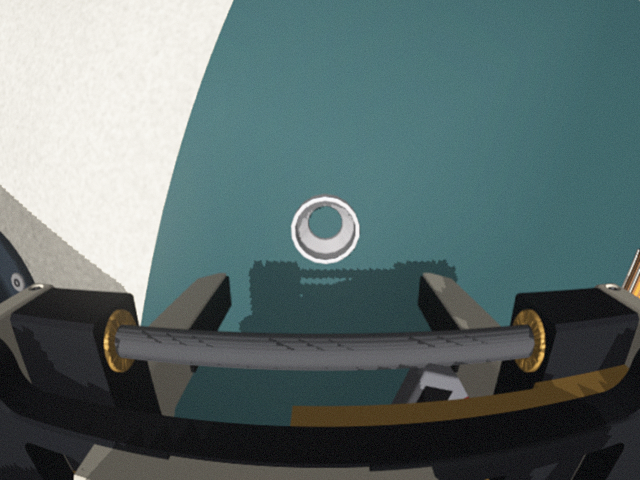

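Reflector at (325,229), mouth up. Grasping it by the straight band.

Emit:
step_arm --plan '[[[6,1,40,0,1],[6,1,85,0,1],[6,1,120,0,1],[6,1,132,0,1],[6,1,133,0,1],[6,1,133,0,0],[6,1,133,0,0],[6,1,133,0,0],[6,1,133,0,0],[6,1,133,0,0],[6,1,133,0,0],[6,1,133,0,0],[6,1,133,0,0],[6,1,133,0,0],[6,1,133,0,0],[6,1,133,0,0]]]'

```text
time: 28.0
tcp_pos: [0.3795, 0.2562, 0.0073]
tool_rot: [1.797, 2.576, 0.001]
ft_force: [-0.1, 0.3, 4.7]
grip_width: 0.556
gripper_force: 15.0
```

```bash
python3 - <<'E'
from h import *
from plant import ctrl
o=ctrl.get_obs();print(o["grip_width"],o["tcp_pos"],o["tool_rot"])
print(move(o,[562.9,-116.4,o["tcp_pos"][2]*1000+46]))
E
```

```text
0.5564552134700781 [0.37949259 0.25621698 0.00727625] [1.79736583e+00 2.57642915e+00 5.98984463e-04]
(array([-413. ,   43.5,  -46. ]), None)
```

Emit:
step_arm --plan '[[[0,0,-50,0,0],[0,0,-100,0,0],[-45,5,-110,0,0],[-90,10,-110,0,0],[-135,15,-110,0,0],[-180,20,-110,0,0],[-225,25,-110,0,0],[-270,30,-110,0,0],[-315,35,-110,0,0],[-360,39,-110,0,0],[-395,42,-110,0,0],[-412,43.5,-110,0,0],[-412,43.5,-110,0,0],[-412,43.5,-110,0,0],[-412,43.5,-80,0,0],[-412,43.5,-60,0,0],[-412,43.5,-52,0,0],[-412,43.5,-52,0,0],[-412,43.5,-52,0,0]]]'

```text
time: 29.9
tcp_pos: [0.5627, -0.115, 0.06]
tool_rot: [1.796, 2.577, 0.001]
ft_force: [-1.3, 0.0, -0.0]
grip_width: 0.559
gripper_force: 15.0
```

```bash
python3 - <<'E'
from h import *
from plant import ctrl
o=ctrl.get_obs();print(o["grip_width"],o["tcp_pos"],o["tool_rot"])
print(move(o,[562.6,-115.6,53.5]))
E
```

```text
0.5591804224786008 [ 0.5627404  -0.11503076  0.06000822] [1.79612873e+00 2.57655104e+00 5.08980219e-04]
(array([-0.5, -0.3,  6.5]), None)
```

Lower, release, rise and look.

Emit:
step_arm --plan '[[[-0.5,0,3,0,0],[-0.5,0,6,0,0],[-0.5,0,6.5,0,0],[-0.5,0,6.5,0,0],[-0.5,0,6.5,0,0],[-0.5,0,6.5,0,0.8],[-0.5,0,6.5,0,0.8],[-0.5,0,6.5,0,0.8],[-0.5,0,6.5,0,0.8],[-0.5,0,6.5,0,0.8],[-0.5,0,-30,0,0.8],[-0.5,0,-75,0,1],[-0.5,0,-110,0,1],[-0.5,0,-120,0,1],[-0.5,0,-120,0,1]]]'

```text
time: 31.4
tcp_pos: [0.5631, -0.1162, 0.1803]
tool_rot: [1.796, 2.575, 0.001]
ft_force: [-0.6, -0.1, -0.5]
grip_width: 0.992
gripper_force: 0.0
```

```bash
python3 - <<'E'
from h import *
o,c,H,S,V=wrist("w12")
print(o["time"],o["tcp_pos"])
print("rim80");report(o,c,(S<40)&(V>100),80)
print("em46");report(o,c,(H>20)&(H<35)&(S>120),46,60)
print("plate8");report(o,c,((H<8)|(H>172))&(S>150),8)
print("dark19");report(o,c,(V<45),19)
E
```

```text
31.4 [ 0.56311773 -0.11616738  0.18029508]
rim80
px [487. 349.] rect [ 736.9 -161.9] [94.3 16.6] 18.6 circ [ 735.9 -159. ] 47.2
px [408. 251.] rect [ 627.2 -102.4] [24.5 23.8] 20.3 circ [ 627.2 -102.2] 12.4
px [629. 258.] rect [847.5 -44.3] [ 64.6 133.5] 38.3 circ [872.8 -24.3] 66.7
px [322. 228.] rect [ 561.7 -112.4] [54.7 62.1] 2.7 circ [ 557.9 -109.9] 35.6
px [362.  96.] rect [553.3  -7.7] [79.9 33.6] 2.0 circ [553.3  -7.2] 42.2
px [581.  31.] rect [722.9 139.5] [80.  36.2] 0.9 circ [722.2 137.8] 41.5
px [405.  10.] rect [559.8  60.8] [80.5 29.6] 25.5 circ [553.4  74.2] 40.3
px [ 29. 157.] rect [ 270.3 -155.4] [104.1 327.7] 4.5 circ [ 274.3 -153.9] 168.1
em46
px [323. 229.] rect [ 562.8 -116.2] [20.2 19.6] 65.6 circ [ 562.6 -116.3] 10.5
plate8
px [324. 216.] rect [ 563.  -116.9] [88.7 88.8] 1.9 circ [ 563.1 -117. ] 61.8
dark19
px [616. 348.] rect [ 987.3 -134.9] [64.2 68.4] 20.1 circ [ 988.7 -136.1] 42.7
px [552. 334.] rect [ 904.8 -141.4] [220.1 133.3] 20.0 circ [ 896.8 -145.2] 119.5
px [435. 310.] rect [ 697.  -163.9] [25. 80.] 57.6 circ [ 701.8 -156.3] 40.1
px [326. 400.] rect [ 622.1 -416.9] [1378.6  502.9] 22.0 circ [ 711.3 -637.9] 689.4
px [406. 249.] rect [ 645.1 -112.9] [41.3 46.8] 48.3 circ [ 644.9 -113.4] 23.6
```

View pics/w12.png

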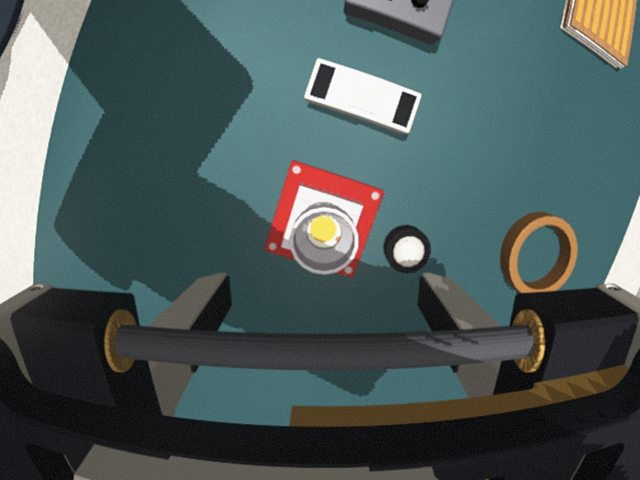

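The stack stands with the rim at (325,239), the emitter showing through the foot, and the driver and sensor in place. One quick check of the rim position.

```bash
python3 - <<'E'
from h import *
o,c=pickle.load(open("w12.pkl","rb"))
p=to_plane([[291,239],[358,239],[325,204],[325,274],[325,239]],c,.08,o)*1000
print(p.round(1), p[:4].mean(0))
E
```

```text
[[ 540.7 -124. ]
 [ 587.3 -106.9]
 [ 555.3  -90.8]
 [ 573.9 -141.1]
 [ 564.3 -115.3]] [ 564.29398595 -115.71219989]
```

Rim is within 2 mm of the module centre, so I'm handing in.

```bash
python3 -c "
from plant import workorder
print(workorder.sign_off())"
```

```text
the job is handed in; nothing more can be done
None
```

The burn-in setup is finished and handed in at about 31 s of the 136 s allowed: by the last images every part is within its limits and released, and the thermos, tape and boards were never approached; no verdict came back.

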